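# Uncap the test laser and hold the prism in its beam

## Task

In the print shop, the positioning laser on its test stand points straight up under a loose orange cap: lift the cap off and set it upright down in the round recess of the blue holder, and let go of it. Then pick up the prism by its two frosted faces only (never let the fingers touch the clear core, its window or the black back) and hold it upright and still in the light path: centred over the lens, clear window squarely facing the target card and level with the red bullseye, not touching the stand. Finish while still holding it there in the gripper; do not knock the prism over, and leave the tape roll, cleaner bottle and screwdriver where they are.

Things in the scene. Friction and masses are not known exactly. Their poses are not given: they have to be found in the camera images.
- laser: Fixed test stand. Origin on the work surface, on the vertical laser axis; y towards the target card. Base plate 80 (x) x 190 mm, 12 thick, y -45 to 145. Upright laser at the origin: foot 40 wide to height 20, dark barrel 30 wide to 44, brass nose 26 wide to 62 mm. White target card 60 wide (x), 6 thick, height 78 to 132, on a post at y 120 to 126 mm, facing the laser axis
- lens (a point): Centre of the red lens in the flat top of the brass nose, 62 mm above the work surface; the beam rises vertically from here
- target (a point): Centre of the red bullseye (32 mm wide) on the card's face, 105 mm above the work surface, 120 mm along the stand's y from the laser axis
- cap: Loose orange cylindrical lens cap, 36 mm diameter, 34 mm tall, 25 to 45 g, closed top; below it a hollow skirt 16 mm deep, 31 mm inside, slipped loosely over the brass nose. Origin: centre of its underside (46 mm above the work surface at the start), z up
- holder: Fixed blue plate 66 x 66 x 9 mm on the work surface with a round recess 44 mm wide and 5 mm deep in the middle for the cap (recess floor 4 mm above the work surface). Origin: centre of its underside
- pad: Fixed cork pad 60 x 60 x 6 mm on which the prism stands at the start. Origin: centre of its underside
- prism: Loose upright prism block, 28 (x) x 26 (y) x 40 (z) mm, 60 to 100 g. White frosted faces: -x and +x, 28 mm apart, 22 wide (y), 40 tall; grip here. Clear exit window: +y face. Back (-y): black, with a black strip along that edge of the top. Light enters at the middle of the underside and leaves by the +y window. Origin: centre of underside, z up
- prism_core: The pale blue clear core of the prism with its optical faces, 20 (x) by 26 (y) by 40 (z) mm, fixed between the frosted cheeks and standing 2 mm proud of them at the +y window and at the black -y back. Same origin and axes as the prism. The fingers must not touch it
- exit (a point): Centre of the prism's clear exit window: on its +y face, 13 mm from the middle, 20 mm above its underside
- tape: Bystander: yellow tape roll lying flat, 80 mm diameter, 25 mm tall. Origin: centre of its underside
- cleaner: Bystander: amber cleaner bottle, 52 mm diameter, 130 mm tall. Origin: centre of its underside
- driver: Bystander: screwdriver lying on the work surface, 160 mm long along its x. Origin: under it, about mid-length
Not all that is in view belongs to the job. Of the things that look like the prism, the largest one is meant.

How it is judged:
On the way, in this order (a step that is already met when the one before it is completed fails the run):
1. the cap sits upright down in the holder's recess, let go (horizontal distance between cap and holder below 0.007 m and z of cap in the frame of holder below 0.007 m and angle between cap's own z axis and vertical below 0.1 rad and contact force between the fingers and cap below 0.1 N), for 0.2 s.
2. the prism is gripped and lifted clear (contact force between the fingers and prism above 1 N and height (world z) of prism above 0.03 m), for 0.2 s.
At the end, for the whole second after the job is handed in: Cap released upright in the recess (7 mm from centre, underside below 7 mm). Prism held still by its frosted faces, off the stand: within 6 mm of the laser axis, window within 8 mm of bullseye height, tilt under 0.1 rad, window facing the card within 0.12 rad (all of step 1 and contact force between the fingers and prism above 1 N and contact force between the fingers and prism_core below 0.5 N and contact force between prism and laser below 0.1 N and horizontal distance between prism and lens below 0.006 m and z of exit in the frame of target between -0.008 and 0.008 m and angle between prism's own z axis and vertical below 0.1 rad and angle between the y axis of prism and the y axis of laser, either way round below 0.12 rad and y of exit in the frame of laser above 0 m and linear speed of prism below 0.01 m/s); the arm keeps its last pose, push and grip.
It fails at once if the fingers touch the clear core, its window or the black back (contact force between the fingers and prism_core above 0.5 N).
It fails at once if the prism is knocked over (angle between prism's own z axis and vertical above 0.6 rad).
It fails at once if a bystander is moved by more than 15 mm (distance of any of tape, cleaner, driver from where it was at the start of the episode above 0.015 m).
It also fails if it takes over 61 s, if anything falls off the work surface, if the arm or the gripper's body presses on something with over 40 N, if the wrist force passes 120 N, or if a joint passes its speed limit or range.

## Robot

A 6-joint arm with a two-finger parallel gripper is mounted at the origin on the work surface. World frame = base frame: x ahead of the robot, y to its left, z up, the work surface at z = 0. Lengths are in m, angles in rad, forces in N, time in s.
With the tool pointing down it reaches from about 0.375 to 0.975 m from the base axis. Payload 3.8 kg.
Tool frame: the origin (TCP) lies at the very end of the fingers, on their centre line; the grasp point (between the pads) lies 19 mm behind it (r.pinch_z is the distance from the TCP to the grasp point, in m); z points along the fingers, y is the line along which they close (so a half turn about z gives the same grasp; the last joint's range is limited). The gripper opens to 85 mm and grips with 20 to 120 N. Pads are 22 mm wide; open, the fingers measure 114 mm over their backs; the gripper's body (76 mm by 85 mm) begins 54 mm behind the grasp point. The pads swing forward as they close: fully open they stand 13 mm farther back than shut.
Start: joints at [1.184, 0.264, 1.604, -0, 1.274, -0.037], TCP at [0.231, 0.634, 0.231] pointing down, gripper open.
Joint ranges: [-2.63, 2.63], [-0.94, 2.18], [0.31, 2.57], [-1.31, 4.45], [0, 2.66], [-2.55, 2.55]. Speed limits (rad/s): [2.57, 2.57, 3.14, 3.14, 3.14, 3.14].

## Interface

Orientations are given as a unit quaternion [x, y, z, w].
In Python, from plant import status, imaging, order, nets, r gives the robot as it stands.
- The arm moves only by the tool send_rows, never from a script. Its argument "steps" is a list of rows, each a list of 2 entries, a list of its own where there are three numbers: the shift along the tool's x, y, z in m, then the turn about the tool's z in degrees. A call has 1 to 20 rows; each row is the pose to reach, as a shift and turn from the pose commanded when the call began, along the tool's axes at that moment; what a row does not reach only later rows make up. A row lasts 1/8 s, in which the tool goes at most 62.5 mm and 10.7 degrees, less where a joint would pass 70% of its speed; a pose out of reach is approached as far as the arm can. A call with a gripper value outside its range is refused whole. "grip" is the opening, from -1 (shut) to 1 (fully open), set as the call begins (left out, the last holds). The fingers move at their own pace and stop on an object; "force" is the grip in N (left out, the last holds). Time passes only in rows, so rows that repeat a pose let the fingers close. It gives the time, the measured TCP pose, the force, the opening and the grip force at its end, in the units of the state.
- status.sense(): the state, without advancing time (a new reading comes with each control period).
- imaging.camera(name): name is "side" or "top"; returns a dict with "img" (420x560x3 uint8, red, green, blue), "depth" (420x560 float32, m along the optical axis (not along the pixel's ray), 0 where there is no reading), "camera_matrix" (3x3 intrinsics, pixels), "extrinsics" (4x4, takes a point from camera to world coordinates). Camera axes: x right, y up, looking along -z (the intrinsics and any distortion apply to the point x, -y, -z); pixel columns grow to the right and rows downward; lengths in m; the calibration is good to about 2 mm. A picture is of the moment at which its call begins.
- order.close_job(): hands the job in; it is judged then, once.
Trained networks look in a picture, given as the dict that the camera call returned (one of the last four; its "shot" number tells which), for a name from the list of things; names that differ only in an ending like _2 or _b are one class to them, and where a whole thing is asked for, a point or a joint stands for the part that bears it (a point fixed in the world has none). Each returns a list of dicts, best first, with "p" (0 to 1); they miss things now and then, are a little off and sometimes report something else, mostly with a low value. They report only what shows in the picture. A call takes as long as a camera call. They do not tell look-alikes from the thing itself.
- nets.spot_in(thing, picture): "xy" ([column, row] as shares, 0 to 1, of the picture: columns of its width, rows of its height, amid what is visible of it).
The state is a dict: "t": time; "qpos": joint angles; "qvel": joint speeds; "joint_efforts": joint torques, N m; "position": TCP position; "orientation": TCP orientation; "contact_force": force on the tool from outside, world axes, zero at the start; "torque": the same for the moment, N m; "grip_width": finger opening in m; "grasp_force": force on a finger pad.
Only numpy, scipy, OpenCV 4.12 (cv2) and the standard library are available. Lean on these libraries where they do the work, as an engineer would, in place of code of your own. Each camera call takes 0.05 s, during which the arm holds its last target. There are 200 camera calls.

## Working session

There is one attempt and no reset: what is moved stays moved. The work goes in short steps, Python scripts to look and compute and a tool call to move; the robot and the scene stay as the last step left them, time stands still between calls to the robot, and variables do not carry over. Pictures are saved under pics/ and viewed, at most 10 in all, crops included, and the job is handed in when it is done.

Besides the shell and the picture viewer there is one more tool, called after "Request:" as name([rows], argument=value, ...), one row to a line, values as JSON. send_rows: Moves the arm, as the interface text tells. Its arguments: {"type":"object","properties":{"steps":{"type":"array"},"grip":{"type":"number"},"force":{"type":"number"}},"required":["steps"]}

```bash
mkdir -p pics; ls; cat > h.py <<'E'
import numpy as np, cv2
from plant import status, imaging, order, nets, r
def shot(n): return imaging.camera(n)
def cloud(d):
    K=np.array(d["camera_matrix"]);E=np.array(d["extrinsics"]);z=d["depth"]
    v,u=np.mgrid[0:z.shape[0],0:z.shape[1]]
    P=np.stack([(u-K[0,2])/K[0,0]*z,-(v-K[1,2])/K[1,1]*z,-z],-1)
    W=P@E[:3,:3].T+E[:3,3]; W[z==0]=np.nan
    return W
E
python3 - <<'E'
from h import *
for n in ("top","side"):
    d=shot(n); cv2.imwrite(f"pics/{n}0.png",d["img"][:,:,::-1]); W=cloud(d)
    print(n,np.round(d["camera_matrix"],1).tolist(),np.round(d["extrinsics"],3).tolist(),[k for k in d])
    for t in "laser cap holder pad prism tape cleaner driver".split():
        for o in nets.spot_in(t,d)[:4]:
            c,w=o["xy"][0]*560,o["xy"][1]*420
            print(t,round(o["p"],2),round(c),round(w),np.round(W[min(int(w),419),min(int(c),559)],3))
s=status.sense();print(s["position"],s["orientation"],s["t"])
E
```

```text
pics
top [[443.3, 0.0, 287.0], [0.0, 443.3, 215.0], [0.0, 0.0, 1.0]] [[0.009, 0.992, -0.128, 0.472], [-1.0, 0.007, -0.02, -0.01], [-0.019, 0.129, 0.992, 1.273], [0.0, 0.0, 0.0, 1.0]] ['img', 'depth', 'camera_matrix', 'extrinsics', 'shot']
laser 0.97 242 232 [0.588 0.145 0.014]
cap 0.66 262 228 [0.593 0.085 0.078]
cap 0.37 241 229 [0.596 0.147 0.017]
holder 0.64 351 213 [ 0.643 -0.165  0.003]
pad 0.64 379 281 [ 0.453 -0.236  0.039]
pad 0.26 352 213 [ 0.643 -0.17   0.005]
prism 0.44 351 273 [ 0.472 -0.164  0.025]
prism 0.43 376 247 [ 0.544 -0.233  0.034]
tape 0.92 153 246 [0.543 0.405 0.003]
cleaner 0.95 433 232 [ 0.582 -0.374  0.09 ]
driver 0.72 278 153 [0.814 0.047 0.025]
driver 0.32 240 230 [0.593 0.151 0.013]
side [[476.6, 0.0, 277.1], [0.0, 476.6, 207.8], [0.0, 0.0, 1.0]] [[0.998, 0.041, -0.052, 0.558], [-0.066, 0.673, -0.736, -0.779], [0.005, 0.738, 0.674, 0.817], [0.0, 0.0, 0.0, 1.0]] ['img', 'depth', 'camera_matrix', 'extrinsics', 'shot']
laser 0.58 257 192 [0.57  0.165 0.014]
cap 0.74 266 197 [0.589 0.066 0.079]
holder 0.57 294 296 [ 0.638 -0.17   0.007]
pad 0.63 200 340 [ 0.446 -0.266  0.011]
prism 0.79 251 329 [ 0.546 -0.256  0.027]
prism 0.61 203 327 [ 0.457 -0.261  0.046]
prism 0.48 212 294 [ 0.469 -0.175  0.033]
tape 0.88 239 140 [0.527 0.414 0.005]
tape 0.33 262 188 [0.584 0.102 0.08 ]
cleaner 0.65 236 139 [0.518 0.414 0.013]
cleaner 0.63 275 387 [ 0.581 -0.409  0.088]
driver 0.88 354 222 [0.801 0.033 0.02 ]
[0.23134403 0.63414771 0.23132845] [1.74013412e-01 9.84743282e-01 4.08969610e-05 6.90205587e-07] 0.9
```

```bash
python3 - <<'E'
import cv2,numpy as np
a=cv2.imread("pics/top0.png")[110:320,120:460];b=cv2.imread("pics/side0.png")[130:410,150:390]
cv2.imwrite("pics/a.png",cv2.resize(a,None,fx=2.35,fy=2.35,interpolation=2));cv2.imwrite("pics/b.png",cv2.resize(b,None,fx=2.1,fy=2.1,interpolation=2))
E
```

```text
(no output)
```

View pics/a.png

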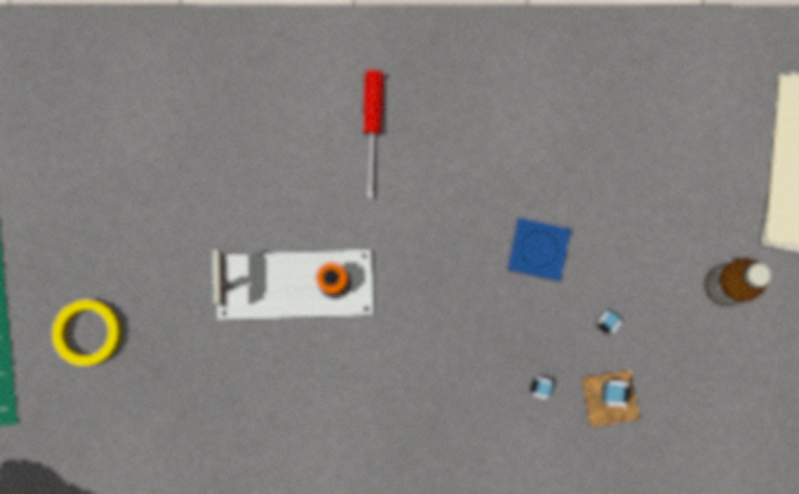

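View pics/b.png

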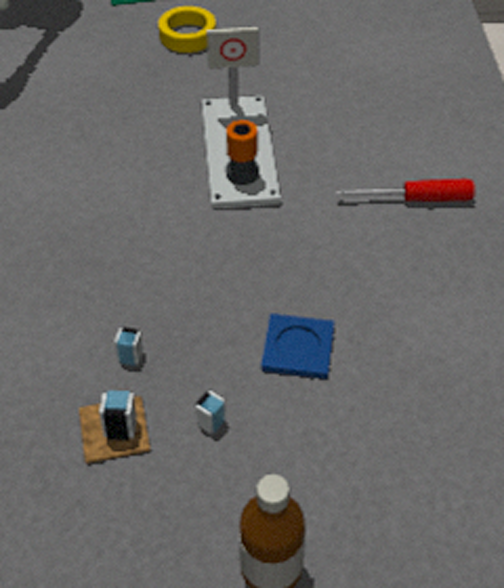

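Top view: cap at crop (333,278), holder (540,250), prism on the cork pad (617,393) with its black back to the right (-y). The card is left (+y) of the laser. The two smaller blocks are decoys. Next I measure edges by intersecting pixel rays with the known heights.

```bash
cat >> h.py <<'E'
def rays(d,uv,h):
    K=np.array(d["camera_matrix"]);E=np.array(d["extrinsics"]);uv=np.asarray(uv,float).reshape(-1,2)
    D=np.stack([(uv[:,0]-K[0,2])/K[0,0],-(uv[:,1]-K[1,2])/K[1,1],-np.ones(len(uv))],-1)@E[:3,:3].T
    return (E[:3,3]+D*((h-E[2,3])/D[:,2])[:,None])[:,:2]
def rect(d,m,h,ctr,rad):
    """min-area rectangle of mask pixels, cast on plane z=h, near ctr"""
    v,u=np.nonzero(m); P=rays(d,np.c_[u,v],h); P=P[np.hypot(*(P-ctr).T)<rad]
    if len(P)<6: return None
    (c,s,a)=cv2.minAreaRect((P*1000).astype(np.float32))
    return len(P),np.round(c,1),np.round(s,1),round(a,1),"mean",np.round(P.mean(0)*1000,1)
E
python3 - <<'E'
from h import *
for n in ("top","side"):
    d=shot(n);W=cloud(d);hsv=cv2.cvtColor(d["img"],cv2.COLOR_RGB2HSV);H,S,V=[hsv[...,i].astype(int) for i in range(3)]
    z=W[...,2]
    print(n)
    print(" holder",rect(d,(H>100)&(H<125)&(S>120),.009,[.64,-.167],.06))
    print(" cap",rect(d,(H<18)&(S>150)&(z>.07),.080,[.592,.078],.04))
    print(" cap dark+orange",rect(d,(z>.071)&(z<.095),.080,[.592,.078],.035))
    print(" base",rect(d,(S<40)&(V>150),.012,[.59,.13],.13))
    print(" pad",rect(d,(H>8)&(H<22)&(S>80),.006,[.455,-.245],.06))
    blue=(H>88)&(H<112)&(S>50)&(S<200)
    print(" prism top",rect(d,(z>.037)&(z<.056),.046,[.455,-.25],.035),"\n  blue",rect(d,blue,.046,[.455,-.25],.035))
    print(" white",rect(d,(S<60)&(V>160),.046,[.455,-.25],.035))
    # depth noise, card
    m=(z>.085)&(z<.135)&(np.hypot(W[...,0]-.59,W[...,1]-.2)<.06)
    if m.sum()>10: P=W[m];print(" card",len(P),np.round(P.mean(0),4),np.round(P.min(0),3),np.round(P.max(0),3),np.round(np.polyfit(P[:,0],P[:,1],1),3))
    cv2.imwrite(f"pics/z{n}.png",cv2.resize(d["img"][(255 if n=="top" else 300):,(330 if n=="top" else 170):][:55 if n=="top" else 60,:70 if n=="top" else 70],None,fx=6,fy=6,interpolation=0)[...,::-1])
E
cd pics; python3 -c "
import cv2,numpy as np
a,b=cv2.imread('ztop.png'),cv2.imread('zside.png');h=min(len(a),len(b));cv2.imwrite('c.png',cv2.resize(np.hstack([a[:h],b[:h]]),(800,314)))"
```

```text
top
 holder (494, array([ 634.6, -161.4]), array([64. , 63.8]), 78.2, 'mean', array([ 634.6, -161.4]))
 cap (103, array([590.1,  85.1]), array([30.9, 30.6]), 45.7, 'mean', array([589.9,  84.7]))
 cap dark+orange (139, array([591.5,  85.2]), array([35.4, 32.6]), 0.9, 'mean', array([592. ,  85.3]))
 base (1426, array([590.3, 139.2]), array([ 86.5, 195.2]), 1.8, 'mean', array([586.2, 138.4]))
 pad (323, array([ 455.2, -245.2]), array([59.5, 60.2]), 9.6, 'mean', array([ 452.1, -242.4]))
 prism top (101, array([ 461.8, -248.1]), array([27.2, 27.2]), 89.0, 'mean', array([ 462.8, -247.5])) 
  blue (64, array([ 462.6, -244. ]), array([24.5, 19. ]), 89.0, 'mean', array([ 461.5, -243.3]))
 white (29, array([ 461.5, -246.4]), array([27.1, 19. ]), 0.6, 'mean', array([ 461.5, -246.2]))
 card 128 [0.5865 0.2067 0.1188] [0.558 0.203 0.087] [0.616 0.212 0.135] [0.035 0.186]
side
 holder (857, array([ 633.4, -166.6]), array([71.8, 65.8]), 77.4, 'mean', array([ 633.2, -167.4]))
 cap (130, array([588.5,  79.5]), array([43.7, 31.1]), 86.8, 'mean', array([589.1,  78.3]))
 cap dark+orange (159, array([589.7,  79.4]), array([43.7, 33.4]), 86.7, 'mean', array([590. ,  80.1]))
 base (819, array([587.9, 134.7]), array([ 78.6, 188.4]), 2.4, 'mean', array([584.7, 129.5]))
 pad (535, array([ 453.9, -249.5]), array([59.8, 61.3]), 9.4, 'mean', array([ 451.7, -256.5]))
 prism top (218, array([ 461. , -251.9]), array([31.1, 29.1]), 86.4, 'mean', array([ 461.1, -252. ])) 
  blue (114, array([ 460.3, -260.2]), array([48.5, 20.4]), 89.1, 'mean', array([ 460.3, -249.4]))
 white (39, array([ 459.9, -247.6]), array([20.2, 27.8]), 81.3, 'mean', array([ 460.6, -248.1]))
 card 393 [0.5851 0.2047 0.1111] [0.556 0.198 0.085] [0.614 0.212 0.135] [0.04  0.181]
```

View pics/c.png

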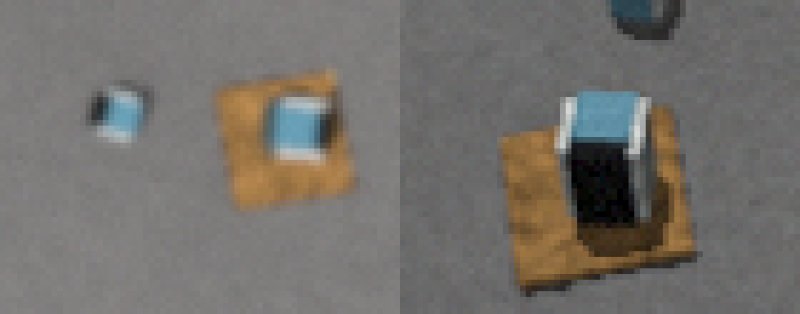

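Request:
send_rows([
  [[-0.02, -0.015, 0], 3],
  [[-0.06, -0.045, 0], 8],
  [[-0.1, -0.075, 0], 13],
  [[-0.14, -0.105, 0], 18],
  [[-0.18, -0.135, 0], 23],
  [[-0.22, -0.164, 0], 28],
  [[-0.26, -0.194, 0], 33.5],
  [[-0.3, -0.224, 0], 38.5],
  [[-0.34, -0.254, 0], 44],
  [[-0.38, -0.284, 0], 49],
  [[-0.42, -0.314, 0], 54],
  [[-0.46, -0.344, 0], 59],
  [[-0.49, -0.366, 0.02], 64],
  [[-0.515, -0.385, 0.05], 67],
  [[-0.526, -0.393, 0.08], 67.9],
  [[-0.526, -0.393, 0.1], 67.9],
  [[-0.526, -0.393, 0.1], 67.9],
  [[-0.526, -0.393, 0.1], 67.9],
], grip=1)

```text
t: 3.25
position: [0.5911, 0.0852, 0.1324]
orientation: [0.694, 0.72, 0.001, 0.0]
contact_force: [-0.4, -0.4, 1.0]
grip_width: 0.0851
grasp_force: 0.0
```

Request:
send_rows([
  [[0, 0, 0.02], 0],
  [[0, 0, 0.045], 0],
  [[0, 0, 0.065], 0],
  [[0, 0, 0.079], 0],
  [[0, 0, 0.079], 0],
  [[0, 0, 0.079], 0],
])

```text
t: 4.0
position: [0.5915, 0.0847, 0.0529]
orientation: [0.694, 0.72, 0.0, 0.0]
contact_force: [-0.1, 0.5, -0.4]
grip_width: 0.0855
grasp_force: 0.0
```

Request:
send_rows([
  [[0, 0, 0], 0],
  [[0, 0, 0], 0],
  [[0, 0, 0], 0],
  [[0, 0, 0], 0],
  [[0, 0, 0], 0],
  [[0, 0, 0], 0],
  [[0, 0, 0], 0],
  [[0, 0, 0], 0],
], grip=-1, force=25)

```text
t: 5.0
position: [0.5912, 0.0847, 0.0529]
orientation: [0.694, 0.72, 0.0, 0.0]
contact_force: [-0.2, -0.3, 5.2]
grip_width: 0.0352
grasp_force: 25.1
```

Request:
send_rows([
  [[0, 0, -0.01], 0],
  [[0, 0, -0.03], 0],
  [[0, 0, -0.06], 0],
  [[0, 0, -0.1], 0],
  [[0, 0, -0.12], 0],
  [[0, 0, -0.12], 0],
  [[0, 0, -0.12], 0],
])

```text
t: 5.88
position: [0.5897, 0.0845, 0.1709]
orientation: [0.694, 0.72, -0.001, -0.001]
contact_force: [-0.1, 1.0, -1.3]
grip_width: 0.0351
grasp_force: 25.5
```

```bash
python3 - <<'E'
from h import *
s=status.sense();print(s["position"],s["orientation"])
for n in ("side","top"):
    d=shot(n);W=cloud(d);hsv=cv2.cvtColor(d["img"],cv2.COLOR_RGB2HSV);H,S,V=[hsv[...,i].astype(int) for i in range(3)]
    m=(H<18)&(S>150)&(np.hypot(W[...,0]-.59,W[...,1]-.085)<.06)
    P=W[m];print(n,m.sum(), np.round(P.mean(0),4),np.round(P.min(0),4),np.round(P.max(0),4)) if m.sum() else 0
    if n=="side": cv2.imwrite("pics/d.png",cv2.resize(d["img"][60:300,160:400],None,fx=2.4,fy=2.4)[...,::-1])
E
```

```text
[0.58973391 0.08454403 0.17087633] [ 0.69429177  0.71969271 -0.00088838 -0.00074322]
side 300 [0.5879 0.0752 0.1781] [0.5707 0.0635 0.0595] [0.6051 0.0995 0.2108]
```

View pics/d.png

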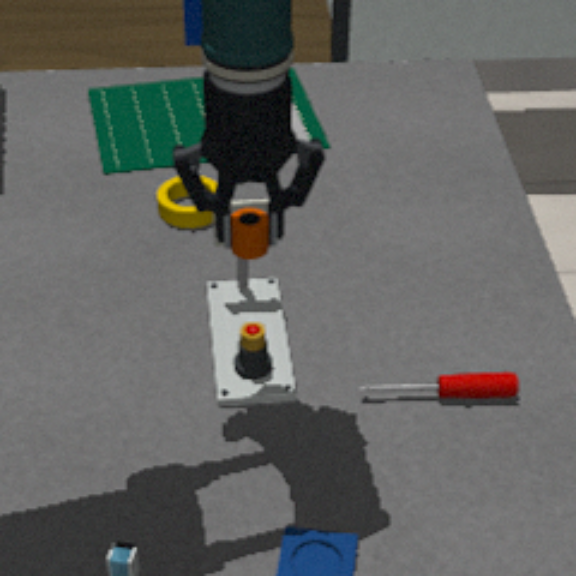

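The cap is held level between the fingers, and the brass nose with its red lens at (252,330) is exposed. Next: the lens position and the cap's offset in the grip.

```bash
python3 - <<'E'
from h import *
d=shot("side");W=cloud(d);z=W[...,2];hsv=cv2.cvtColor(d["img"],cv2.COLOR_RGB2HSV);H,S,V=[hsv[...,i].astype(int) for i in range(3)]
red=((H<6)|(H>172))&(S>130)
print("lens",rect(d,red&(np.abs(W[...,1]-.085)<.03)&(z<.09),.062,[.59,.085],.02))
print("brass top",rect(d,((H>10)&(H<35)&(S>100)|red)&(z>.055)&(z<.075),.062,[.59,.085],.03))
m=(H<18)&(S>120)&(z>.12)&(np.abs(W[...,1]-.08)<.04)&(np.abs(W[...,0]-.59)<.04)
P=W[m];print(np.round(np.percentile(P,[1,5,50,95,99],axis=0),4))
b=P[P[:,2]<.188]; f=lambda q:np.hypot(b[:,0]-q[0],b[:,1]-q[1])-.018
from scipy.optimize import least_squares
print("cap axis (cyl fit)",least_squares(f,[.59,.085],loss="soft_l1",f_scale=.002).x)
t=z>.05
h=(H>100)&(H<125)&(S>120); v,u=np.nonzero(h); Q=rays(d,np.c_[u,v],.009);Q=Q[(np.hypot(*(Q-[.634,-.163]).T)<.06)]
hh=W[h&(np.hypot(W[...,0]-.634,W[...,1]+.163)<.06)&(z>.006)];print("holder depth",np.round(hh.mean(0),4),cv2.minAreaRect((hh[:,:2]*1000).astype(np.float32)),"rays",cv2.minAreaRect((Q*1000).astype(np.float32)))
E
```

```text
lens (13, array([589.8,  85.3]), array([7.3, 9.7]), 86.6, 'mean', array([589.1,  85.4]))
brass top (73, array([588.4,  80.1]), array([32.8, 21.7]), 86.9, 'mean', array([589.4,  80.6]))
[[0.5707 0.0641 0.1654]
 [0.5715 0.0656 0.1681]
 [0.5881 0.0712 0.1909]
 [0.604  0.0943 0.2004]
 [0.6047 0.0989 0.2329]]
cap axis (cyl fit) [0.58804013 0.08481557]
holder depth [ 0.6336 -0.1658  0.0097] ((633.78369140625, -164.80511474609375), (69.06001281738281, 66.9923095703125), 80.42255401611328) rays ((633.3768310546875, -166.0088348388672), (72.4415283203125, 66.59638214111328), 78.39923858642578)
```

Request:
send_rows([
  [[-0.015, 0.002, 0], 0],
  [[-0.045, 0.006, 0], 0],
  [[-0.085, 0.012, 0], 0],
  [[-0.125, 0.018, 0], 0],
  [[-0.165, 0.024, 0], 0],
  [[-0.205, 0.029, 0.02], 0],
  [[-0.235, 0.033, 0.06], 0],
  [[-0.248, 0.035, 0.1], 0],
  [[-0.248, 0.035, 0.135], 0],
  [[-0.248, 0.035, 0.135], 0],
  [[-0.248, 0.035, 0.135], 0],
  [[-0.248, 0.035, 0.135], 0],
])

```text
t: 7.52
position: [0.6365, -0.1624, 0.0397]
orientation: [0.694, 0.72, 0.001, 0.002]
contact_force: [0.0, 0.7, -1.0]
grip_width: 0.0351
grasp_force: 25.5
```

```bash
python3 - <<'E'
from h import *
print(status.sense()["position"])
d=shot("side");W=cloud(d);z=W[...,2];hsv=cv2.cvtColor(d["img"],cv2.COLOR_RGB2HSV);H,S,V=[hsv[...,i].astype(int) for i in range(3)]
m=(H<18)&(S>120)&(z>.015)&(np.hypot(W[...,0]-.634,W[...,1]+.162)<.05)
P=W[m];print(np.round(np.percentile(P,[2,50,98],axis=0),4))
from scipy.optimize import least_squares
b=P[P[:,2]<.053];print("cap",least_squares(lambda q:np.hypot(b[:,0]-q[0],b[:,1]-q[1])-.018,[.634,-.162],loss="soft_l1",f_scale=.002).x)
cv2.imwrite("pics/e.png",cv2.resize(d["img"][220:330,220:360],None,fx=5,fy=5,interpolation=2)[...,::-1])
E
```

```text
[ 0.63645858 -0.16241309  0.03973001]
[[ 0.6176 -0.1809  0.0361]
 [ 0.634  -0.1745  0.0654]
 [ 0.6515 -0.1472  0.0804]]
cap [ 0.63543507 -0.16189964]
```

View pics/e.png

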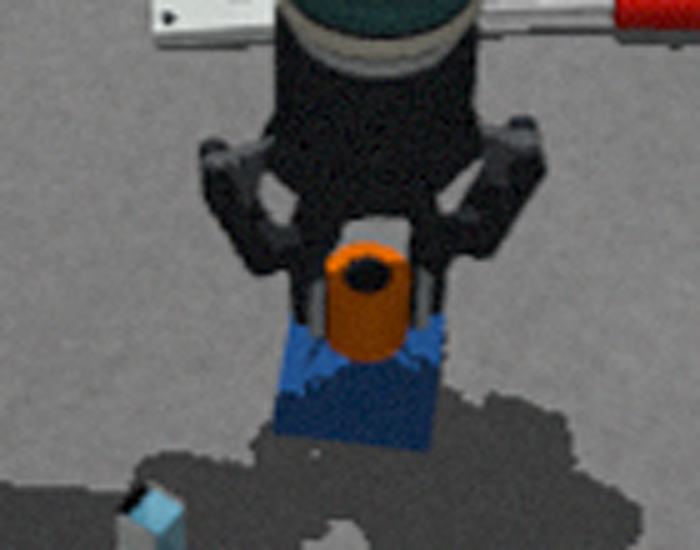

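The cap hangs upright over the holder, about 2 mm too far in +x. I correct that and lower it.

Request:
send_rows([
  [[-0.0015, -0.002, 0.005], 0],
  [[-0.0015, -0.002, 0.012], 0],
  [[-0.0015, -0.002, 0.018], 0],
  [[-0.0015, -0.002, 0.023], 0],
  [[-0.0015, -0.002, 0.026], 0],
  [[-0.0015, -0.002, 0.028], 0],
  [[-0.0015, -0.002, 0.028], 0],
  [[-0.0015, -0.002, 0.028], 0],
])

```text
t: 8.57
position: [0.6326, -0.1634, 0.0109]
orientation: [0.694, 0.72, -0.0, -0.0]
contact_force: [-5.0, 1.0, 10.4]
grip_width: 0.0351
grasp_force: 26.5
```

Request:
send_rows([
  [[0, 0, 0], 0],
  [[0, 0, 0], 0],
  [[0, 0, 0], 0],
  [[0, 0, 0], 0],
  [[0, 0, 0], 0],
  [[0, 0, -0.03], 0],
  [[0, 0, -0.07], 0],
  [[0, 0, -0.12], 0],
  [[0, 0, -0.16], 0],
  [[0, 0, -0.16], 0],
], grip=1)

```text
t: 9.82
position: [0.6359, -0.1645, 0.1748]
orientation: [0.694, 0.72, 0.002, 0.004]
contact_force: [0.5, 0.8, 0.0]
grip_width: 0.0857
grasp_force: 0.0
```

```bash
python3 - <<'E'
from h import *
s=status.sense();print(s["position"],s["orientation"])
d=shot("side");W=cloud(d);z=W[...,2];hsv=cv2.cvtColor(d["img"],cv2.COLOR_RGB2HSV);H,S,V=[hsv[...,i].astype(int) for i in range(3)]
m=(H<18)&(S>120)&(z>.008)&(np.hypot(W[...,0]-.634,W[...,1]+.162)<.05)
P=W[m];print(np.round(np.percentile(P,[2,50,98],axis=0),4))
from scipy.optimize import least_squares
b=P[P[:,2]<.033];print("cap",least_squares(lambda q:np.hypot(b[:,0]-q[0],b[:,1]-q[1])-.018,[.634,-.162],loss="soft_l1",f_scale=.002).x)
cv2.imwrite("pics/f.png",cv2.resize(d["img"][250:350,180:340],None,fx=4.5,fy=4.5,interpolation=2)[...,::-1])
E
```

```text
[ 0.63593024 -0.16447481  0.17479766] [0.69428257 0.71968678 0.00217043 0.00423618]
[[ 0.6148 -0.1822  0.0091]
 [ 0.6304 -0.1748  0.0369]
 [ 0.6471 -0.1483  0.0421]]
cap [ 0.63197859 -0.16290577]
```

View pics/f.png

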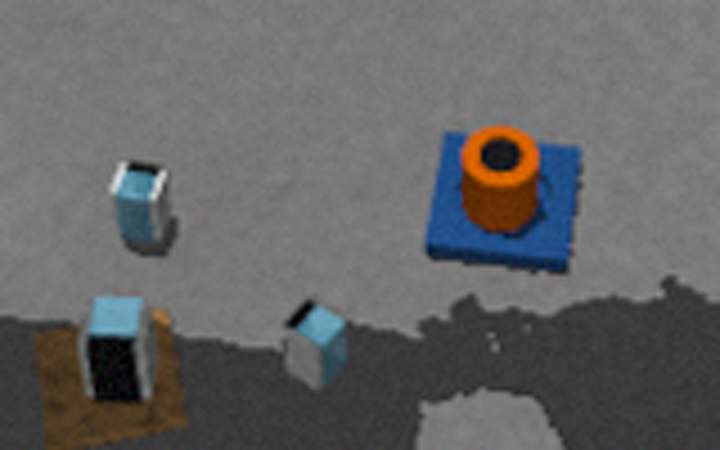

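The cap sits upright in the recess at (500,180), and the decoys stand untouched. Now the prism.

Request:
send_rows([
  [[-0.006, -0.014, 0], 0.5],
  [[-0.018, -0.042, 0], 1],
  [[-0.035, -0.08, 0], 1.5],
  [[-0.052, -0.118, 0.02], 2],
  [[-0.068, -0.154, 0.05], 2.5],
  [[-0.0777, -0.1764, 0.08], 2.8],
  [[-0.0777, -0.1764, 0.095], 2.8],
  [[-0.0777, -0.1764, 0.095], 2.8],
  [[-0.0777, -0.1764, 0.095], 2.8],
  [[-0.0777, -0.1764, 0.095], 2.8],
], grip=1)

```text
t: 11.12
position: [0.4609, -0.2478, 0.0755]
orientation: [0.711, 0.703, 0.0, 0.001]
contact_force: [-0.0, -0.0, 0.0]
grip_width: 0.0856
grasp_force: 0.0
```

```bash
python3 - <<'E'
from h import *
s=status.sense();print(s["position"],s["orientation"])
d=shot("side");W=cloud(d);z=W[...,2]
cv2.imwrite("pics/g.png",cv2.resize(d["img"][250:380,130:290],None,fx=4.5,fy=4.5,interpolation=2)[...,::-1])
# back face (black, y front) from depth
m=(z>.012)&(z<.040)&(np.hypot(W[...,0]-.461,W[...,1]+.26)<.02)&(d["img"].max(-1)<45)
P=W[m];print(m.sum(),np.round(P.mean(0),4),np.polyfit(P[:,0],P[:,1],1))
t=(z>.042)&(z<.052)&(np.hypot(W[...,0]-.461,W[...,1]+.248)<.022);P=W[t];print(t.sum(),np.round(np.percentile(P,[2,50,98],axis=0),4))
E
```

```text
[ 0.46087973 -0.24777034  0.07554945] [7.11337855e-01 7.02849114e-01 3.45174197e-04 1.20864343e-03]
83 [ 0.4588 -0.2621  0.0258] [-0.11381165 -0.20989741]
194 [[ 0.4469 -0.2632  0.0424]
 [ 0.4609 -0.2505  0.0472]
 [ 0.4747 -0.2372  0.0503]]
```

View pics/g.png

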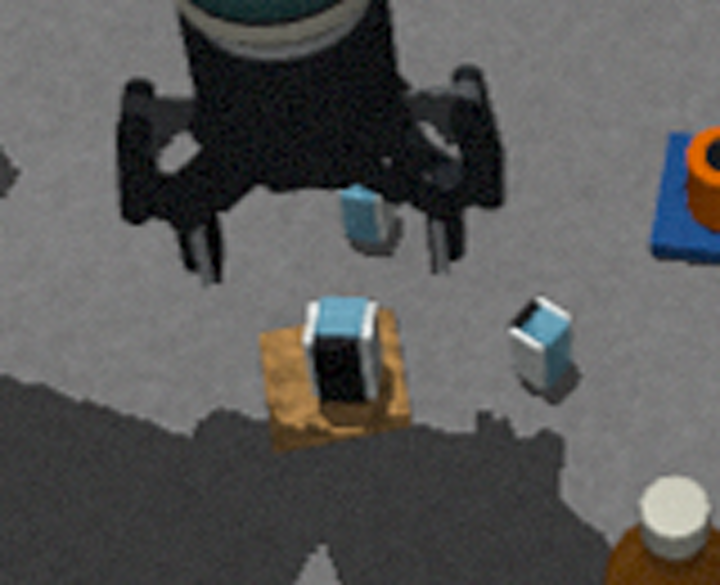

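Fingers straddle the prism; it stands between them at (340,345). Lower, close, lift.

Request:
send_rows([
  [[-0.001, 0, 0.015], 0],
  [[-0.001, 0, 0.035], 0],
  [[-0.001, 0, 0.053], 0],
  [[-0.001, 0, 0.0635], 0],
  [[-0.001, 0, 0.0635], 0],
  [[-0.001, 0, 0.0635], 0],
])

```text
t: 11.92
position: [0.4596, -0.2488, 0.0111]
orientation: [0.712, 0.703, 0.0, 0.0]
contact_force: [0.1, 0.4, 0.1]
grip_width: 0.0856
grasp_force: 0.0
```

Request:
send_rows([
  [[0, 0, 0], 0],
  [[0, 0, 0], 0],
  [[0, 0, 0], 0],
  [[0, 0, 0], 0],
  [[0, 0, 0], 0],
  [[0, 0, 0], 0],
  [[0, 0, 0], 0],
  [[0, 0, 0], 0],
  [[0, 0, 0], 0],
], grip=-1, force=40)

```text
t: 13.05
position: [0.4597, -0.2487, 0.0113]
orientation: [0.712, 0.703, 0.0, 0.0]
contact_force: [-0.9, 0.4, 6.3]
grip_width: 0.0281
grasp_force: 39.9
```

Request:
send_rows([
  [[0, 0, -0.01], 0],
  [[0, 0, -0.03], 0],
  [[0, 0, -0.06], 0],
  [[0, 0, -0.1], 0],
  [[0, 0, -0.14], 0],
  [[0, 0, -0.15], 0],
  [[0, 0, -0.15], 0],
  [[0, 0, -0.15], 0],
])

```text
t: 14.05
position: [0.4579, -0.2477, 0.1587]
orientation: [0.712, 0.703, -0.0, -0.002]
contact_force: [0.0, 0.2, 0.2]
grip_width: 0.0273
grasp_force: 39.5
```

```bash
cat > m.py <<'E'
from h import *
s=status.sense();p=s["position"];print(np.round(p,4),np.round(s["orientation"],4),s["grip_width"],s["grasp_force"],s["t"])
d=shot("side");W=cloud(d);z=W[...,2];hsv=cv2.cvtColor(d["img"],cv2.COLOR_RGB2HSV);H,S,V=[hsv[...,i].astype(int) for i in range(3)]
near=(np.abs(W[...,0]-p[0])<.012)&(np.abs(W[...,1]-p[1])<.03)&(np.abs(z-p[2]-.01)<.06)
b=near&(H>88)&(H<112)&(S>50)
P=W[b];print("blue top",b.sum(),np.round(np.percentile(P,[2,50,98],axis=0)-p,4), "top z",np.median(P[:,2]))
k=near&(d["img"].max(-1)<45)&(W[...,1]<p[1]-.006)&(z<p[2]+.025)
P=W[k];print("back",k.sum(),np.round(np.percentile(P,[2,50,98],axis=0)-p,4),np.polyfit(P[:,0],P[:,1],1)[0],"tilt",np.polyfit(P[:,2],P[:,1],1)[0])
h=np.median(W[b][:,2]); print(rect(d,b,h,p[:2],.03))
red=((H<6)|(H>172))&(S>110)&(z<.085)&(z>.04)&(np.hypot(W[...,0]-.59,W[...,1]-.085)<.03)
if red.sum(): print("lens",rect(d,red,.062,[.59,.085],.03))
c,w=[int(np.mean(a)) for a in np.nonzero(b)][::-1]
import sys
if len(sys.argv)>1: cv2.imwrite(sys.argv[1],cv2.resize(d["img"][max(w-60,0):w+70,max(c-80,0):c+80],None,fx=4.5,fy=4.5,interpolation=2)[...,::-1])
E
python3 m.py pics/i.png
```

```text
[ 0.4579 -0.2477  0.1587] [ 7.117e-01  7.025e-01 -4.000e-04 -1.800e-03] 0.027293600826894585 39.50395703315735 14.05
blue top 133 [[-0.0109 -0.0145  0.0112]
 [-0.0012  0.0003  0.0357]
 [ 0.0091  0.012   0.0381]] top z 0.19438312099061605
back 118 [[-0.0108 -0.0158 -0.0026]
 [-0.0021 -0.0138  0.0104]
 [ 0.0073 -0.0119  0.0247]] -0.02069346112870758 tilt 0.0011362040746717632
(128, array([ 456.5, -253.1]), array([35.6, 21.4]), 89.0, 'mean', array([ 456.8, -247.5]))
lens (13, array([589.8,  85.3]), array([7.3, 9.7]), 86.6, 'mean', array([589.1,  85.4]))
```

View pics/i.png

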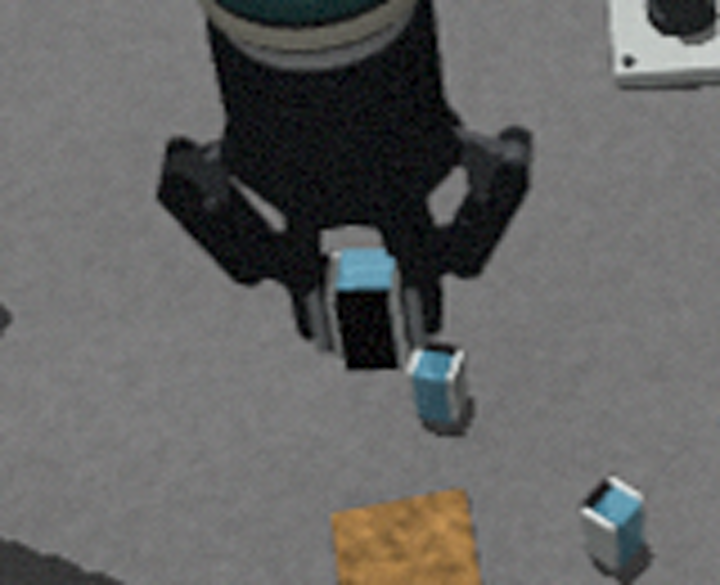

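The prism is held upright and centred between the pads. Carry it to above the lens.

Request:
send_rows([
  [[0.01, 0.004, 0], 0],
  [[0.03, 0.011, 0], -0.5],
  [[0.06, 0.023, 0], -1],
  [[0.095, 0.036, 0], -1.5],
  [[0.13, 0.049, 0], -2],
  [[0.165, 0.063, 0], -2.5],
  [[0.2, 0.076, 0], -2.9],
  [[0.235, 0.089, 0], -2.9],
  [[0.27, 0.102, 0], -2.9],
  [[0.3, 0.114, 0], -2.9],
  [[0.322, 0.122, 0], -2.9],
  [[0.332, 0.126, 0.01], -2.9],
  [[0.3354, 0.1272, 0.03], -2.9],
  [[0.3354, 0.1272, 0.045], -2.9],
  [[0.3354, 0.1272, 0.055], -2.9],
  [[0.3354, 0.1272, 0.055], -2.9],
  [[0.3354, 0.1272, 0.055], -2.9],
  [[0.3354, 0.1272, 0.055], -2.9],
])

```text
t: 16.35
position: [0.5915, 0.0851, 0.1067]
orientation: [0.694, 0.72, 0.001, 0.001]
contact_force: [0.2, -0.3, -0.6]
grip_width: 0.0277
grasp_force: 39.5
```

```bash
python3 m.py
```

```text
[0.5915 0.0851 0.1067] [6.938e-01 7.202e-01 7.000e-04 6.000e-04] 0.027688670411162297 39.48297679424286 16.35
blue top 73 [[-0.01   -0.0162 -0.0001]
 [-0.0008 -0.0047  0.0353]
 [ 0.0082  0.0112  0.0383]] top z 0.14201661043343583
back 74 [[-0.0109 -0.017  -0.0022]
 [-0.0017 -0.0138  0.0115]
 [ 0.0054 -0.0105  0.0242]] -0.0015448506663977867 tilt -0.031558496412707596
(57, array([590.5,  77.2]), array([36.9, 18.4]), 87.6, 'mean', array([590.3,  83.8]))
lens (13, array([589.9,  85.3]), array([7.3, 9.7]), 86.6, 'mean', array([589.9,  85. ]))
```

Request:
send_rows([
  [[0.0007, -0.0008, 0.006], 0],
  [[0.0007, -0.0008, 0.012], 0],
  [[0.0007, -0.0008, 0.0165], 0],
  [[0.0007, -0.0008, 0.0165], 0],
  [[0.0007, -0.0008, 0.0165], 0],
  [[0.0007, -0.0008, 0.0165], 0],
  [[0.0007, -0.0008, 0.0165], 0],
  [[0.0007, -0.0008, 0.0165], 0],
])

```text
t: 17.4
position: [0.59, 0.0859, 0.0894]
orientation: [0.694, 0.72, 0.0, 0.0]
contact_force: [-0.2, 0.3, -0.7]
grip_width: 0.0276
grasp_force: 39.5
```

```bash
python3 m.py pics/j.png; python3 - <<'E'
from h import *
d=shot("side");W=cloud(d);z=W[...,2];hsv=cv2.cvtColor(d["img"],cv2.COLOR_RGB2HSV);H,S,V=[hsv[...,i].astype(int) for i in range(3)]
P=W[(H<18)&(S>120)&(z>.008)&(np.hypot(W[...,0]-.634,W[...,1]+.162)<.05)]
print("cap",np.round(np.percentile(P,[2,50,98],axis=0),4))
E
```

```text
[0.59   0.0859 0.0894] [6.937e-01 7.203e-01 1.000e-04 1.000e-04] 0.02757524724014531 39.48386907577515 17.4
blue top 75 [[-0.011  -0.0152 -0.026 ]
 [-0.0015 -0.004   0.0352]
 [ 0.0079  0.013   0.0378]] top z 0.12458875490203836
back 92 [[-0.0099 -0.017  -0.0494]
 [-0.0005 -0.014   0.0079]
 [ 0.0113 -0.0092  0.0238]] 0.03319962901800699 tilt -0.004622055892820117
(57, array([588. ,  80.7]), array([36.9, 18.7]), 87.0, 'mean', array([588.3,  86.5]))
lens (13, array([589.8,  85.3]), array([7.3, 9.7]), 86.6, 'mean', array([589.1,  85.4]))
cap [[ 0.6148 -0.182   0.0097]
 [ 0.6302 -0.1753  0.0366]
 [ 0.6461 -0.1489  0.0417]]
```

View pics/j.png

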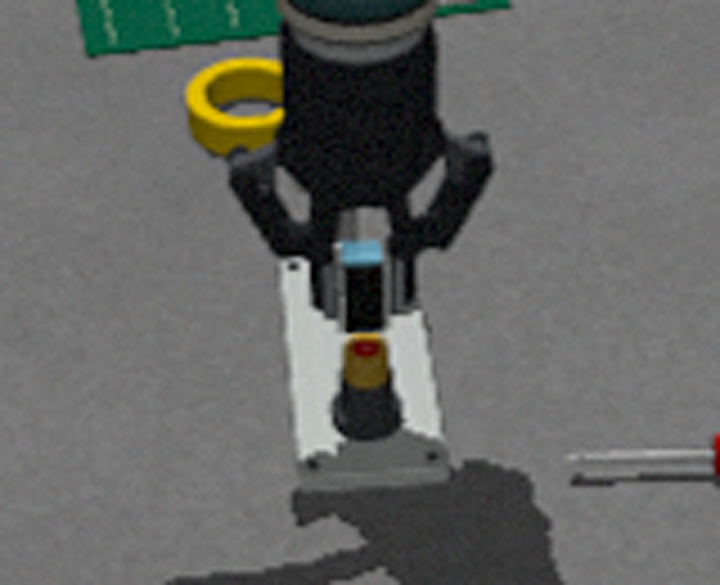

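The prism hangs upright above the lens (365,348) with its black back to the camera and its window toward the card. It is about 1 mm low in x, so I nudge it, let it settle and hand in.

Request:
send_rows([
  [[0, 0.001, 0], 0],
  [[0, 0.001, 0], 0],
  [[0, 0.001, 0], 0],
  [[0, 0.001, 0], 0],
  [[0, 0.001, 0], 0],
  [[0, 0.001, 0], 0],
  [[0, 0.001, 0], 0],
  [[0, 0.001, 0], 0],
])

```text
t: 18.5
position: [0.5909, 0.0859, 0.0893]
orientation: [0.694, 0.72, 0.0, 0.0]
contact_force: [0.3, -0.4, -0.5]
grip_width: 0.0275
grasp_force: 39.5
```

```bash
python3 -c "
from h import *
s=status.sense();print(s['position'],s['grasp_force'],np.abs(s['qvel']).max());print(order.close_job())"
```

```text
[0.59094179 0.08592643 0.08930241] 39.48292672634125 0.0021783592511315985
the job is handed in; nothing more can be done
None
```

I handed the job in at about 18.5 s. The cap was upright and released in the holder's recess, and the prism was held still over the lens with its window facing the card. The last measurements were within the limits, but the hand-in returned no verdict.

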